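# Hook a stuck syringe out of the feeder lane

### The job

A capped syringe is stuck deep in the narrow lane of the syringe feeder, under the wire guard: with the yellow-handled hooked pick reach in over it, drop the hook into the gap behind its finger flange, and draw it out until its orange cap meets the red stop and is held against it for a moment with a pull of about 8 N. Never load syringe or feeder with more than 12 N, keep the pick level, and keep the fingers off the syringe. Leave it lying against the stop, lay the pick back in its blue cradle as it was, and do not disturb the other things.

Things in the scene. Friction and masses are not known exactly. Their poses are not given: they have to be found in the camera images.
- feeder: Fixed bench machine with a level, straight lane along its own x axis. Origin: on the table under the centre of the lane's mouth; x points into the lane, z up. Grey base, grey side walls, green edges, steel wire guard. A white housing 90 mm wide, 110 high stands behind the lane (x 145 to 245). Nothing of it stands in front of x -106 mm.
- mouth (a point): Centre of the lane's mouth, on the lane floor, 20 mm above the table (floor level all along). From here the lane runs 130 mm along feeder +x to a closed end. It is 16 mm wide (y -8 to 8) and 42 mm high inside, between 20 mm thick walls, under a guard of steel wires 4 mm thick lying across it every 29 mm (tops 66 mm above the table).
- landing (a point): Middle of the open landing, on the floor: the lane floor goes on outside from feeder x 0 to -95, 16 mm wide between rails 8 high and 6 thick, to the rigid red stop, 8 x 30 x 12 mm high. The stop is adjustable and not measured: its face is set anywhere from feeder x -93 to -73, so the cap meets it with the syringe's origin at x -63 to -43 (flange outside the mouth). Feel for it.
- shoe_spot (a point): White round spring shoe, radius 8 mm, 4 to 18 mm above the floor, in the lane's -y wall at feeder x 52 mm. It presses the syringe to the other wall with about 3 N, so dragging takes several N (friction varies) until the thumb plate has passed it; then the syringe slides almost freely.
- syringe: Stuck white syringe, orange cap to the mouth, about 30 g. Origin: on its underside, x to its tail. Cap 12 wide x 20 high, x -30 to -18 mm; barrel 12 diameter, axis 10 up, to x 27; finger flange 12 wide x 20 high, x 27 to 30; plunger rod 6 diameter, x 30 to 44; black thumb plate 12 wide, x 44 to 48, top 17 above the floor.
- gap (a point): On the syringe: top of the plunger rod, 13 mm above the lane floor, in the middle of the 14 mm gap between finger flange and thumb plate (syringe x 37). The hook drops in here, from above the 20 mm high flange, and pulls on the flange's rear face, 7 mm from this point towards the mouth.
- pick: Loose hooked pick, about 80 g, lying level in the cradle. Origin: on the handle's axis; x along the pick to the hook, z up. Yellow handle 14 wide x 16 high, x -55 to 35 mm; steel shank, 5 diameter, same axis, to x 215; there a hook, 5 diameter, points straight down, tip 11.5 below the axis (9 below the shank's underside). Balances near x 50.
- grip (a point): On the pick's handle axis at its origin: where to grip it across, from above (further forward the fingers may meet the red stop when the hook is deep). Grip hard (60 N), so that the pick does not turn between the pads; even so it tips when the hook is pulled with more than some 12 to 15 N. Overtravel against the stop gives roughly 2 N per mm (more or less with the arm).
- toe (a point): Tip of the pick's hook, at x 215, z -11.5 mm in the pick's frame.
- cradle: Fixed blue cradle of the pick. Origin: on the table; x towards the hook end. Base plate 50 wide, x -70 to 120 mm, 8 thick; a rest under the handle at x -53 to -37 (25 high, cheeks 24 apart up to 37) and one under the shank at x 90 to 100 (30.5 high, cheeks 20 apart up to 38.5). Free for the fingers between the rests.
- rest (a point): On the cradle, 33 mm above the table: where the pick's origin belongs, its x axis along the cradle's x.
- spare1: Bystander: spare syringe with a green cap lying on the table, 78 mm long, 20 mm high. Leave alone.
- spare2: Bystander: second green-capped spare syringe, same shape. Leave alone.
- jar: Bystander: amber jar, 72 mm diameter, 110 mm high. Leave alone.
- jar_lid: Bystander: loose yellow jar lid, 68 mm diameter, 12 mm high. Leave alone.
- burner: Bystander: burner with a blue foot of 90 mm diameter, a steel tube to 142 mm height and a red knob. Leave alone.
- pellet_dish: Bystander: round steel dish with white pellets, 90 mm diameter, 30 mm high. Leave alone.
Mind the look-alikes: they are no part of the job. Of the things shaped like the cradle, the blue one is meant.

How it is judged:
By the outcome, as a careful person would: the job done as asked, in the order asked, and still so for the second after the job is handed in, with the robot touching nothing.
It also fails if it takes over 61 s, if anything falls off the work surface, if the arm or the gripper's body presses on something with over 40 N, if the wrist force passes 120 N, or if a joint passes its speed limit or range.

### The arm

A 7-joint arm with a two-finger parallel gripper is mounted at the origin on the work surface. World frame = base frame: x ahead of the robot, y to its left, z up, the work surface at z = 0. Lengths are in m, angles in rad, forces in N, time in s.
With the tool pointing down it reaches from about 0.425 to 1.025 m from the base axis. Payload 9.4 kg.
Tool frame: the origin (TCP) lies between the finger pads; the fingertips stand 8 mm ahead of it and the grasp point (between the pads) lies 11 mm behind it; z points along the fingers, y is the line along which they close (so a half turn about z gives the same grasp; the last joint's range is limited). The gripper opens to 93 mm and grips with 3 to 60 N. Pads are 15 mm wide; open, the fingers measure 128 mm over their backs; the gripper's body (75 mm by 188 mm) begins 65 mm behind the grasp point.
Start: joints at [1.174, 0.599, -0.003, 1.599, 0.002, 0.943, -0.08], TCP at [0.228, -0.688, 0.227] pointing down, gripper open.
Joint ranges: [-2.57, 2.57], [-0.35, 1.97], [-1.29, 1.29], [0.11, 2.56], [-1.05, 4.19], [0.11, 1.86], [-2.63, 2.63]. Speed limits (rad/s): [2.22, 2.22, 3.01, 3.01, 3.14, 3.14, 3.14].

### API

Orientations are given as a rotation vector (axis times angle).
In Python, from station import robot gives the robot as it stands. Calls block until the motion is done:
- robot.movep(position, orientation): joint-space move of the TCP to a pose.
- robot.move_straight(position, rotation=None, v=0.15, until_force=None): straight line of the TCP; rotation=None keeps the orientation; v is the mean speed in m/s. With until_force (N) it stops when the force on the tool has changed by that much, and returns True; else False.
- robot.set_joints(angles): joint-space move.
- robot.release() and robot.grasp(): open the fingers fully, or close them until they stop; the grip force is fixed at half the most.
- robot.hold(seconds).
- robot.inverse_kinematics(position, orientation): joint angles nearest the present ones, or None.
- robot.get_state(): the state.
- robot.snapshot(name): name is "scene" or "side" or "wrist"; returns a dict with "image" (400x640x3 uint8, red, green, blue), "intrinsics" (3x3 intrinsics, pixels), "dist" ([k1, k2, p1, p2, k3] as OpenCV has them; the pictures are not rectified), "R" (3x3) and "t" (3): a world point X has camera coordinates R X + t; the wrist camera has in their place "hand_eye" (4x4, takes a point from camera to tool coordinates, whose origin is the TCP and whose axes are the flange's). Camera axes: x right, y down, z forward; pixel columns grow to the right and rows downward; lengths in m; the calibration is good to about 2 mm. A picture is of the moment at which its call begins: read the wrist's pose just before it. There is no depth.
A pose or a line that the arm cannot do raises robot.Unreachable and nothing moves.
- robot.sign_off(): hands the job in; it is judged then, once.
Trained networks look in the newest picture that a camera, given by its name, has taken for a name from the list of things; names that differ only in an ending like _2 or _b are one class to them, and where a whole thing is asked for, a point or a joint stands for the part that bears it (a point fixed in the world has none). Each returns a list of dicts, best first, with "score" (0 to 1); they miss things now and then, are a little off and sometimes report something else, mostly with a low value. They report only what shows in the picture. A call takes as long as a camera call. They do not tell look-alikes from the thing itself.
- robot.recognise(name, camera): "extent" ([centre column, centre row, width, height] as shares, 0 to 1, of the picture: columns of its width, rows of its height, round what is visible of it).
The state is a dict: "time_s": time; "qpos": joint angles; "qd": joint speeds; "joint_efforts": joint torques, N m; "position": TCP position; "ee_rot": TCP orientation; "wrist_force": force on the tool from outside, world axes, zero at the start; "moment": the same for the moment, N m; "gripper_width": finger opening in m; "grasp_force": force on a finger pad.
Only numpy, scipy, OpenCV 4.12 (cv2) and the standard library are available. Lean on these libraries where they do the work, as an engineer would, in place of code of your own. Each camera call takes 0.05 s, during which the arm holds its last target. There are 200 camera calls.

## Working session

There is one attempt and no reset: what is moved stays moved. The work goes in short steps, each a Python script; the robot and the scene stay as the last script left them, time stands still between calls to the robot, and variables do not carry over. Pictures are saved under pics/ and viewed, at most 10 in all, crops included, and the job is handed in when it is done.

```bash
mkdir -p pics; ls; python3 - <<'E'
from station import robot
import cv2,numpy as np
for c in ("scene","side"):
    s=robot.snapshot(c); cv2.imwrite(f"pics/{c}0.png",s["image"][:,:,::-1])
    print(c,np.round(s["intrinsics"],1).tolist(),np.round(s["dist"],3),np.round(-s["R"].T@s["t"],3),np.round(s["R"],3).tolist())
    for n in ("feeder","cradle","pick","syringe"):
        print(n,[(np.round(np.array(d["extent"])*[640,400,640,400]).tolist(),round(d["score"],2)) for d in robot.recognise(n,c)])
print(robot.get_state())
E
```

```text
pics
scene [[390.9, 0.0, 320.0], [0.0, 390.9, 199.8], [0.0, 0.0, 1.0]] [-0.058  0.     0.     0.     0.   ] [ 1.066 -0.699  0.784] [[0.763, 0.646, 0.002], [0.404, -0.475, -0.782], [-0.504, 0.598, -0.624]]
feeder [([391.0, 200.0, 91.0, 79.0], 0.68), ([224.0, 278.0, 23.0, 19.0], 0.5), ([392.0, 147.0, 27.0, 34.0], 0.48)]
cradle [([220.0, 221.0, 38.0, 51.0], 0.9), ([294.0, 228.0, 42.0, 51.0], 0.69), ([150.0, 269.0, 67.0, 52.0], 0.6), ([239.0, 304.0, 34.0, 15.0], 0.18)]
pick [([299.0, 211.0, 42.0, 54.0], 0.61)]
syringe []
side [[435.7, 0.0, 322.7], [0.0, 435.7, 194.5], [0.0, 0.0, 1.0]] [0.023 0.    0.    0.    0.   ] [0.206 0.95  1.125] [[-0.962, -0.272, 0.008], [-0.205, 0.704, -0.68], [0.179, -0.656, -0.733]]
feeder [([255.0, 230.0, 74.0, 84.0], 0.89)]
cradle [([334.0, 187.0, 14.0, 43.0], 0.82), ([395.0, 134.0, 23.0, 42.0], 0.74), ([389.0, 174.0, 23.0, 38.0], 0.73), ([322.0, 283.0, 23.0, 21.0], 0.46)]
pick []
syringe [([334.0, 193.0, 4.0, 58.0], 0.61), ([320.0, 285.0, 17.0, 22.0], 0.28)]
{'time_s': 0.5, 'qpos': array([ 1.17430957,  0.59933166, -0.00247603,  1.5994254 ,  0.00182204,
        0.94285489, -0.07979121]), 'qd': array([-0.00147474, -0.00112212, -0.00056884,  0.00061975,  0.00126032,
        0.00048696,  0.00013666]), 'joint_efforts': array([-2.38486471e-03, -7.64188743e+01,  1.49456989e+00, -2.52503300e+01,
       -5.24051429e-02,  1.11377725e-02,  1.65163925e-05]), 'position': array([ 0.22788661, -0.68825195,  0.2265861 ]), 'ee_rot': array([ 3.10151164e+00,  5.00218723e-01, -1.25025940e-04]), 'wrist_force': array([ 0.06686961, -0.28066847,  0.24439692]), 'moment': array([ 0.0243544 ,  0.00077877, -0.04786677]), 'grasp_force': 0.0, 'gripper_width': 0.093130261105238}
```

```bash
python3 - <<'E'
import cv2,numpy as np
a=cv2.imread("pics/scene0.png");b=cv2.imread("pics/side0.png")
cv2.imwrite("pics/a.png",cv2.resize(a[120:330,100:460],None,fx=2.2,fy=2.2,interpolation=2))
cv2.imwrite("pics/b.png",cv2.resize(b[90:330,190:470],None,fx=2.5,fy=2.5,interpolation=2))
E
```

```text
(no output)
```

View pics/a.png

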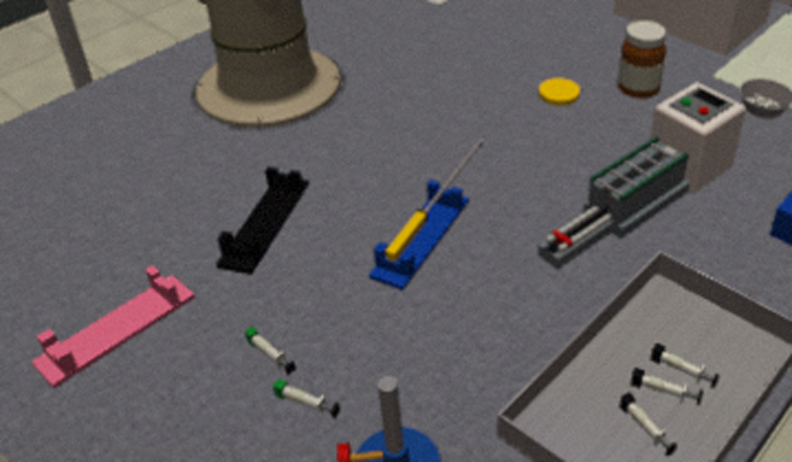

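View pics/b.png

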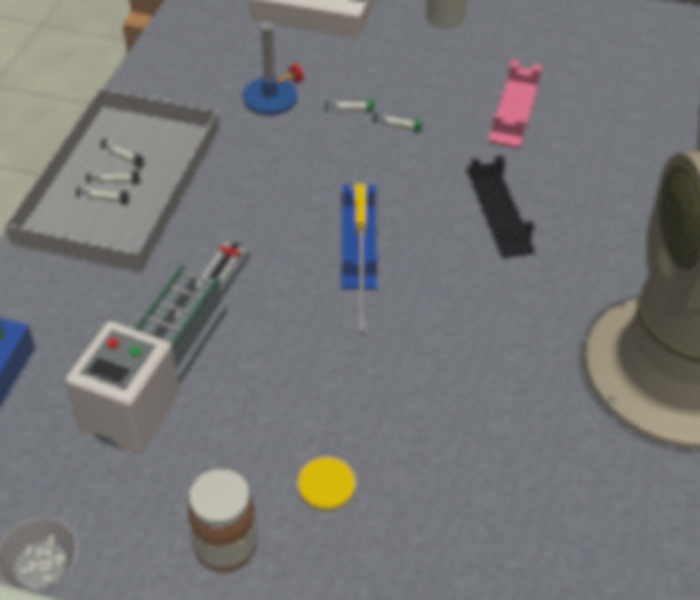

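The scene shows the blue cradle with the pick (handle rear at about scene px (277,236), tip (318,185)) and the feeder, whose red stop is at (356,228) and housing top at (417,168). In the side view the stop is at (282,190) and the pick tip at (335,222).

```bash
cat > h.py <<'E'
from station import robot
import cv2,numpy as np
from scipy.spatial.transform import Rotation as Ro
from scipy.optimize import least_squares
def cam(name):
    st=robot.get_state(); s=robot.snapshot(name)
    if "R" not in s:
        T=np.eye(4);T[:3,:3]=Ro.from_rotvec(st["ee_rot"]).as_matrix();T[:3,3]=st["position"]
        C=np.linalg.inv(T@s["hand_eye"]);s["R"],s["t"]=C[:3,:3],C[:3,3]
    return s
def toplane(s,px,z):
    u=cv2.undistortPoints(np.array([[px]],float),s["intrinsics"],s["dist"])[0,0]
    d=s["R"].T@np.r_[u,1];c=-s["R"].T@s["t"]
    return c+d*(z-c[2])/d[2]
def proj(s,X):
    return cv2.projectPoints(np.atleast_2d(np.asarray(X,float)),cv2.Rodrigues(s["R"])[0],s["t"],s["intrinsics"],s["dist"])[0][:,0]
def down(yaw): # tool z down, tool x at angle yaw in world
    c,s=np.cos(yaw),np.sin(yaw)
    return Ro.from_matrix(np.array([[c,s,0],[s,-c,0],[0,0,-1]])).as_rotvec()
E
python3 - <<'E'
from h import *
a=cam("scene");b=cam("side");w=cam("wrist")
print(np.round(w["hand_eye"],3).tolist(),np.round(w["intrinsics"],1).tolist(),w["dist"])
for n,p,q,z in [("handle rear",(277.3,235.9),(334,163.6),.041),("tip",(318.2,185),(334.8,222),.03),("stop",(355.9,228.2),(282,190),.03),("housing top",(417.3,168),(238.8,230),.11)]:
    print(n,toplane(a,p,z).round(3),toplane(b,q,z).round(3))
E
```

```text
[[0.0, -0.955, -0.298, 0.084], [1.0, 0.001, -0.001, 0.001], [0.001, -0.298, 0.955, -0.158], [0.0, 0.0, 0.0, 1.0]] [[291.9, 0.0, 319.6], [0.0, 291.9, 199.2], [0.0, 0.0, 1.0]] [-0.0517954  0.         0.         0.         0.       ]
handle rear [ 0.479 -0.183  0.041] [ 0.473 -0.18   0.041]
tip [0.402 0.079 0.03 ] [0.403 0.075 0.03 ]
stop [ 0.618 -0.009  0.03 ] [ 0.614 -0.012  0.03 ]
housing top [0.649 0.263 0.11 ] [0.652 0.247 0.11 ]
```

View pics/w1.png

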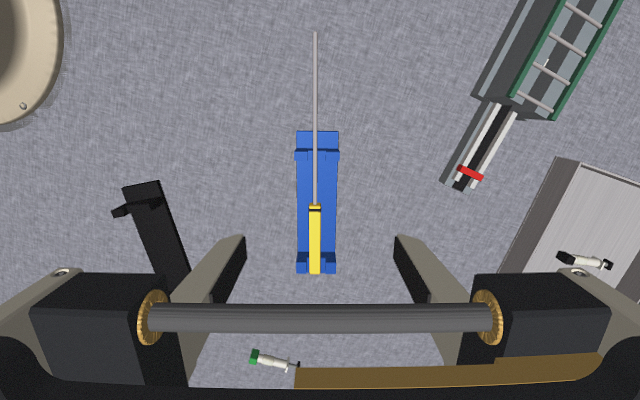

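View pics/w2.png

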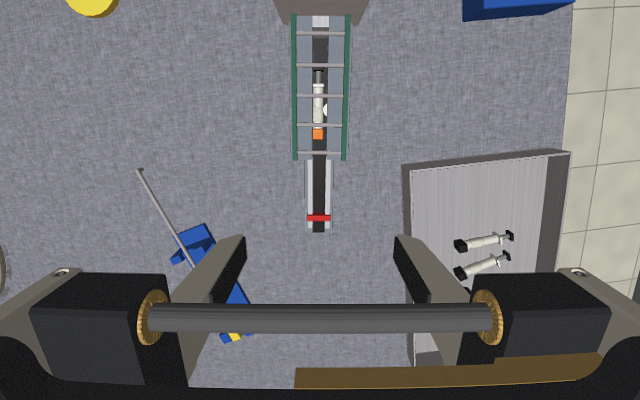

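```bash
python3 - <<'E'
import cv2
a=cv2.imread("pics/w2.png");cv2.imwrite("pics/w2c.png",cv2.resize(a[0:240,270:370],None,fx=5,fy=5,interpolation=cv2.INTER_CUBIC)[:,:])
b=cv2.imread("pics/w1.png")
c=cv2.resize(a[5:105,285:355],None,fx=6,fy=6,interpolation=2);d=cv2.resize(a[105:240,285:355],None,fx=4.4,fy=4.4,interpolation=2)
o=cv2.copyMakeBorder(c,0,0,0,0,0);import numpy as np
O=np.zeros((600,740,3),np.uint8);O[:600,:420]=c;O[:d.shape[0],424:424+d.shape[1]]=d
cv2.imwrite("pics/w2d.png",O)
E
```

```text
(no output)
```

View pics/w2d.png

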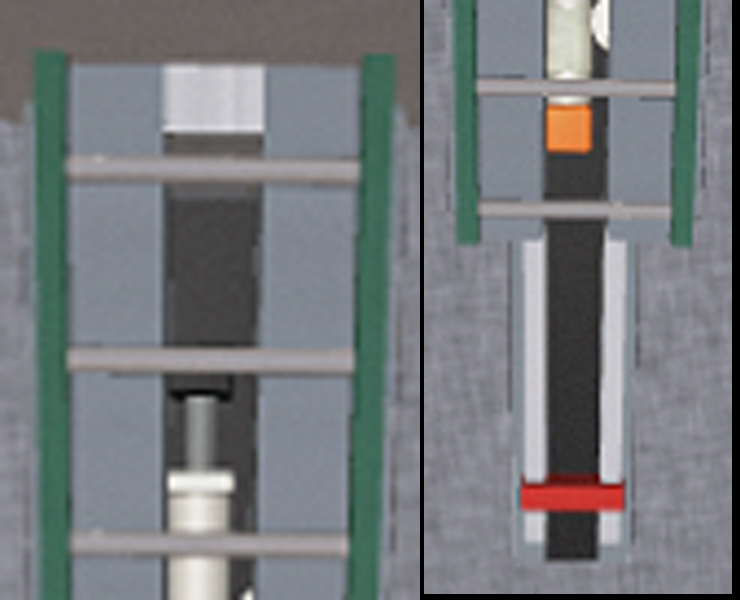

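The crops show the lane centred near col 319–320. The mouth edge is at row 159.5, the lane end at row 27, the flange rear at row 84, and the far edge of the stop's top at row 215.5. The shoe and the orange cap are also visible. In w1 the pick lies along col 315, from row 272 to row 32.

```bash
python3 - <<'E'
from h import *
s=dict(np.load("w2.npz"))
P={n:toplane(s,p,z) for n,p,z in [("end",(320.6,27),.062),("mouth",(319.66,159.5),.062),("stop",(318.86,215.5),.032),("flangeRear",(318.5,83.8),.040),("capfront",((569-424)/4.4+285,105+151/4.4),.040),("plate",(318.5,71.3),.035),
 ("greenL",(285+33/6,5+55/6),.066),("greenR",(285+395/6,5+55/6),.066),("gL2",(285+(457-424)/4.4,105+242/4.4),.066),("gR2",(285+(692-424)/4.4,105+242/4.4),.066)]}
e=P["end"]-P["mouth"];print("len",np.linalg.norm(e),np.degrees(np.arctan2(e[1],e[0])))
e2=P["end"]-P["stop"];print(np.degrees(np.arctan2(e2[1],e2[0])))
th=np.arctan2(e2[1],e2[0]);x=np.array([np.cos(th),np.sin(th)]);y=np.array([-x[1],x[0]])
m=P["end"][:2]-.130*x
for n in P: d=P[n][:2]-m;print(n,P[n].round(4),(d@x).round(4),(d@y).round(4))
s=dict(np.load("w1.npz"));im=s["image"].astype(int)
ye=(im[:,:,0]>150)&(im[:,:,1]>130)&(im[:,:,2]<120);ye[:,:280]=0;ye[:,350:]=0
r=np.where(ye.any(1))[0];print("yellow rows",r.min(),r.max(),[(k,np.where(ye[k])[0][[0,-1]].tolist()) for k in (r.min(),220,250,r.max()-2)])
for k in (40,80,120): print(k,im[k,309:323].sum(1).tolist())
A=toplane(s,(315.5,204.5),.041);B=toplane(s,(315.5,32),.033);C=toplane(s,(315.5,273),.041)
print(A,B,C,np.linalg.norm((A-B)[:2]),np.linalg.norm((C-A)[:2]),np.degrees(np.arctan2(*(B-C)[1::-1])))
E
```

```text
len 0.13007016073010003 82.65061655965748
82.5052967798692
end [0.6448 0.1972 0.062 ] 0.13 0.0
mouth [0.6281 0.0682 0.062 ] -0.0001 -0.0003
stop [ 0.6179 -0.0073  0.032 ] -0.0763 0.0
flangeRear [0.6364 0.147  0.04  ] 0.0791 0.0017
capfront [0.6285 0.0877 0.04  ] 0.0194 0.0018
plate [0.638  0.1602 0.035 ] 0.0925 0.0019
greenL [0.6176 0.2109 0.066 ] 0.1401 0.0287
greenR [0.6746 0.2039 0.066 ] 0.1406 -0.0286
gL2 [0.5992 0.0719 0.066 ] -0.0002 0.0289
gR2 [0.6562 0.0649 0.066 ] 0.0004 -0.0285
yellow rows 204 274 [(np.int64(204), [313, 313]), (220, [309, 320]), (250, [309, 319]), (np.int64(272), [309, 319])]
40 [409, 416, 428, 409, 478, 530, 543, 488, 353, 426, 468, 427, 421, 436]
80 [434, 423, 443, 419, 482, 538, 545, 474, 346, 442, 456, 481, 463, 426]
120 [444, 427, 457, 422, 493, 546, 550, 449, 394, 481, 469, 471, 477, 470]
[ 0.45254242 -0.09367856  0.041     ] [0.4037851  0.07946204 0.033     ] [ 0.47670197 -0.17986489  0.041     ] 0.17987479309080392 0.08950847571709468 105.70478192922316
```

```bash
python3 - <<'E'
from h import *
r=down(np.radians(105.7));p=np.array([.4611,-.1283,.022])
robot.movep(p+[0,0,.12],r)
robot.move_straight(p,r,v=.1)
st=robot.get_state();print(st["time_s"],st["position"],st["ee_rot"]-r,st["wrist_force"])
robot.grasp()
st=robot.get_state();print(st["time_s"],st["position"],st["gripper_width"],st["grasp_force"],st["wrist_force"],st["moment"])
robot.hold(.3);st=robot.get_state();print(st["gripper_width"],st["grasp_force"],st["wrist_force"])
s=cam("wrist");np.savez("g0.npz",**s)
E
```

```text
6.4083 [ 0.46132744 -0.12834327  0.02239532] [-0.00028589 -0.00053765  0.00051596] [-0.60038006 -0.59552705 -0.56656286]
7.6083 [ 0.46103975 -0.12828861  0.02199302] 0.013902331518430426 29.996772408485413 [0.63194388 0.00981862 0.24663431] [-0.05262111 -0.07864204  0.01399695]
0.013734079838670412 29.996651709079742 [-0.23523105 -0.30159239  0.16671826]
```

```bash
cat >> h.py <<'E'
def shank(s):
    """hook end (row) and shank centre col near the end, in the wrist picture, by brightness against the background"""
    cv2.imwrite("pics/tmp.png",s["image"][:,:,::-1]); return s["image"]
E
python3 - <<'E'
from h import *
st=robot.get_state();p=st["position"].copy()
robot.move_straight([.4611,-.1283,.082],v=.05)
robot.hold(.3)
s=cam("wrist");g=dict(np.load("g0.npz"))
st=robot.get_state();print(st["time_s"],st["position"],st["wrist_force"],st["moment"],st["grasp_force"])
a=cv2.resize(g["image"][0:110,290:340,::-1],None,fx=5,fy=5,interpolation=2);b=cv2.resize(s["image"][0:110,290:340,::-1],None,fx=5,fy=5,interpolation=2)
cv2.imwrite("pics/l.png",np.hstack([a,b]))
E
```

```text
9.6583 [ 0.46108227 -0.12822705  0.0818905 ] [-0.48004551  0.77341211 -0.80057428] [ 0.01622047 -0.13180457 -0.0513001 ] 29.996734857559204
```

View pics/l.png

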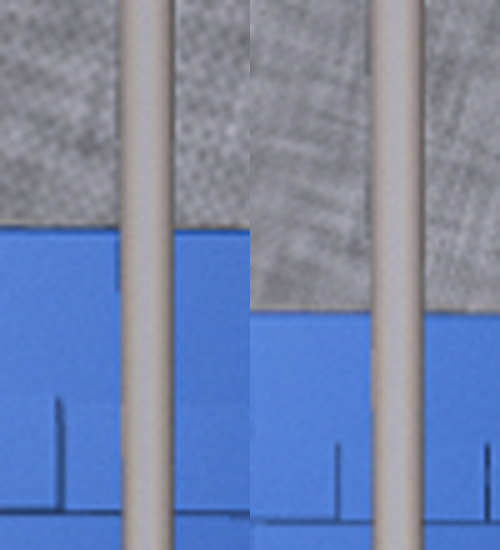

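The shank looks the same before and after the lift, so there is no visible sag, though the hook itself is out of the wrist view. I'll stage in front of the mouth and check the hook's height with the fixed cameras.

```bash
cat >> h.py <<'E'
TH=np.radians(82.55);M=np.array([.6280,.0683]);FX=np.array([np.cos(TH),np.sin(TH)]);FY=np.array([-FX[1],FX[0]])
RF=down(TH)
def tcp(hx,az,y=.001):  # TCP for hook at feeder x hx, pick axis height az
    return np.r_[M+(hx-.215)*FX+y*FY, az-.011]
def fcoord(p): d=np.asarray(p)[:2]-M; return np.array([d@FX,d@FY])
E
python3 - <<'E'
from h import *
robot.move_straight(tcp(-.03,.090),RF,v=.12)
robot.move_straight(tcp(-.025,.056),RF,v=.06)
robot.hold(.3)
st=robot.get_state();print(st["time_s"],st["position"]-tcp(-.025,.056),st["wrist_force"],st["moment"])
o=[]
for c,h in (("scene",0),("side",0)):
    s=cam(c);np.savez(c+"1.npz",**s)
    hk=np.r_[M+(-.025)*FX+.001*FY,.056];q=proj(s,[hk,hk-[0,0,.0115],np.r_[M-.2*FX,.056]]);print(c,q.round(1).tolist())
    u,v=q[0].round().astype(int);o.append(cv2.resize(s["image"][v-30:v+30,u-35:u+35,::-1],None,fx=5.5,fy=5.5,interpolation=2));print(u,v)
cv2.imwrite("pics/s.png",np.hstack(o))
E
```

```text
12.0167 [ 0.00015101 -0.00014274  0.00033905] [ 0.58526676 -0.29123635 -0.86367041] [-0.10049302 -0.06280892 -0.05485622]
scene [[368.9, 213.0], [368.6, 216.0], [324.4, 242.2]]
369 213
side [[273.3, 195.7], [273.5, 198.0], [295.7, 162.7]]
273 196
```

View pics/s.png

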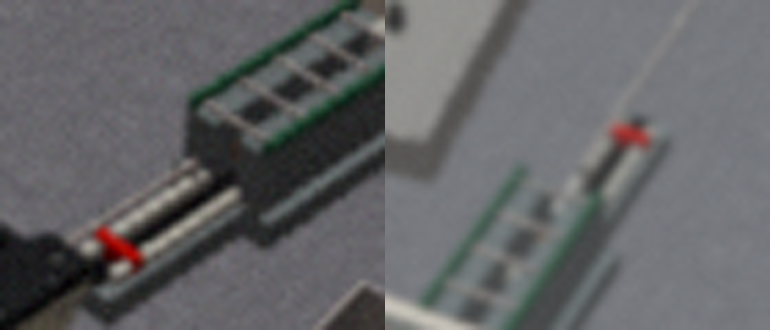

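The blurry views match the expected hook position (scene px 369,213) to within about a pixel. I'll enter gently with a force guard, then lower until I feel the rod.

```bash
python3 - <<'E'
from h import *
def rep(n):
    st=robot.get_state();f=st["wrist_force"];print(n,round(st["time_s"],2),fcoord(st["position"]+0).round(4)+[.215,0],round(st["position"][2]+.011,4),"f",(f[:2]@FX).round(2),(f[:2]@FY).round(2),f[2].round(2))
rep("0")
c=robot.move_straight(tcp(.0864,.056),RF,v=.06,until_force=3.5);rep("in %s"%c)
if not c:
    robot.hold(.2);rep("h")
    c=robot.move_straight(tcp(.0864,.0445),RF,v=.012,until_force=2.0);rep("down %s"%c);robot.hold(.2);rep("h")
E
```

```text
0 12.12 [-0.0251  0.0009] 0.0562 f -0.02 -0.11 -1.04
in False 14.12 [0.086 0.001] 0.056 f 0.02 0.33 -1.4
h 14.32 [0.0862 0.001 ] 0.056 f -0.86 -0.43 -0.37
down False 15.43 [0.0864 0.0009] 0.0446 f 0.58 0.48 -0.92
h 15.63 [0.0864 0.001 ] 0.0446 f 0.18 -0.07 -0.69
```

```bash
cat >> h.py <<'E'
def force(n=5):
    a=[]
    for _ in range(n):
        robot.hold(.03);a.append(robot.get_state()["wrist_force"])
    a=np.mean(a,0);return np.r_[a[:2]@FX,a[:2]@FY,a[2]].round(2)
E
python3 - <<'E'
from h import *
robot.move_straight(tcp(.0864,.0455),RF,v=.01);b=force(6);print("base",b)
for hx in (.080,.077,.070,.060):
    c=robot.move_straight(tcp(hx,.0455),RF,v=.015,until_force=8.5)
    st=robot.get_state();f=st["wrist_force"];print(hx,c,round(st["time_s"],2),(fcoord(st["position"])[0]+.215).round(4),np.r_[f[:2]@FX,f[:2]@FY,f[2]].round(2),force(4)-b)
    if c: break
s=cam("wrist");cv2.imwrite("pics/p1.png",cv2.resize(s["image"][0:240,270:370,::-1],None,fx=2.5,fy=2.5,interpolation=2))
E
```

```text
base [ 0.5  -0.06 -0.68]
0.08 False 16.66 0.0803 [ 2.35 -0.31 -0.69] [1.91 0.18 0.09]
0.077 False 17.14 0.0767 [ 2.36 -0.59 -0.59] [1.46 0.57 0.44]
0.07 False 17.89 0.0696 [2.62 0.   0.02] [ 0.67 -0.09  0.37]
0.06 False 18.84 0.0596 [ 1.99  0.65 -0.15] [0.72 0.04 0.4 ]
```

View pics/p1.png

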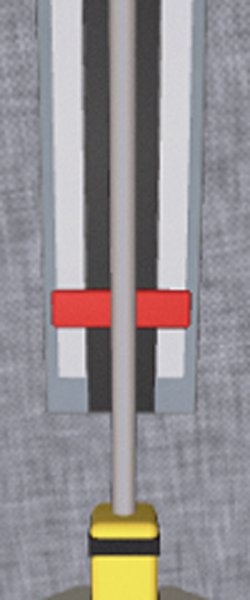

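```bash
python3 - <<'E'
from h import *
for hx in (.050,.040):
    c=robot.move_straight(tcp(hx,.0455),RF,v=.02,until_force=8)
    st=robot.get_state();f=st["wrist_force"];print(hx,c,round(st["time_s"],2),(fcoord(st["position"])[0]+.215).round(4),np.r_[f[:2]@FX,f[:2]@FY,f[2]].round(2),force(3))
def orange(s):
    h=cv2.cvtColor(s["image"],cv2.COLOR_RGB2HSV);m=(abs(h[:,:,0].astype(int)-11)<6)&(h[:,:,1]>170)&(h[:,:,2]>130)
    r,c=np.where(m);return [c.min(),c.max(),r.min(),r.max(),m.sum()] if len(r) else None
for n in ("wrist","side","scene"):
    s=cam(n);print(n,orange(s),"expected cap front",proj(s,np.r_[M+.0024*FX-.040*FX*0+(.040-.0025-.060)*FX+.0018*FY,.040]).round(1))
    if n=="wrist": cv2.imwrite("pics/p2.png",s["image"][:,:,::-1])
E
```

```text
0.05 False 19.68 0.0493 [-0.46 -0.05 -0.65] [-0.17  0.04 -0.28]
0.04 False 20.43 0.0401 [2.69 0.38 0.28] [ 2.63 -0.1  -0.29]
wrist None expected cap front [[315.9 -56.6]]
side None expected cap front [[273.2 200. ]]
scene [np.int64(370), np.int64(579), np.int64(162), np.int64(216), np.int64(763)] expected cap front [[369.4 216.3]]
```

View pics/p2.png

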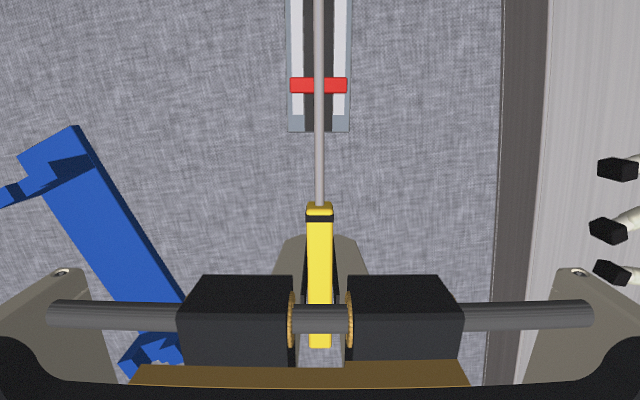

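```bash
python3 - <<'E'
from h import *
s=cam("scene")
h=cv2.cvtColor(s["image"],cv2.COLOR_RGB2HSV);m=(abs(h[:,:,0].astype(int)-11)<7)&(h[:,:,1]>150)&(h[:,:,2]>100)
m[:,:340]=0;m[:,400:]=0;r,c=np.where(m);print(list(zip(c,r)))
cv2.imwrite("pics/q.png",cv2.resize(s["image"][190:240,330:410,::-1],None,fx=8,fy=8,interpolation=2))
E
```

```text
[(np.int64(371), np.int64(214)), (np.int64(370), np.int64(215)), (np.int64(371), np.int64(215)), (np.int64(369), np.int64(216)), (np.int64(370), np.int64(216)), (np.int64(371), np.int64(216)), (np.int64(372), np.int64(216)), (np.int64(370), np.int64(217))]
```

View pics/q.png

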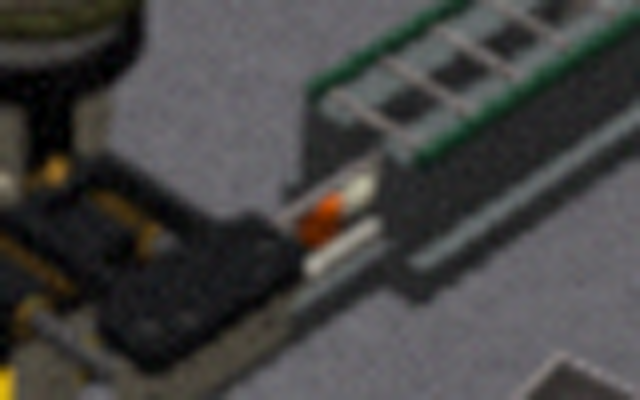

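The crop shows the orange cap out on the landing, at about scene px (370,216). That is where it should be, so the hook holds the flange. I'll draw on to the stop.

```bash
cat > pull.py <<'E'
from h import *
c=robot.move_straight(tcp(.004,.0455),RF,v=.03,until_force=6);b=force(5);print("free",c,b)
c=robot.move_straight(tcp(-.034,.0455),RF,v=.008,until_force=5)
x=fcoord(robot.get_state()["position"])[0]+.215;f=force(3);print("contact",c,x.round(4),f,robot.get_state()["time_s"])
x0=x
if c:
    for i in range(10):
        if f[0]>=7.3: break
        x-=max(.0003,min(.001,(8-f[0])/2.5*.001));robot.move_straight(tcp(x,.0455),RF,v=.006)
        f=force(3);print((x*1000).round(2),f,(fcoord(robot.get_state()["position"])[0]+.215).round(5))
    g=force(12);print("held",g,robot.get_state()["moment"],robot.get_state()["time_s"])
E
python3 pull.py
```

```text
free False [-0.11 -0.27 -0.99]
contact True -0.013 [ 1.87 -0.34 -0.61] 24.8
-14.04 [ 4.76  0.17 -0.28] -0.01346
-15.04 [ 6.72 -0.2   0.26] -0.01387
-15.56 [ 7.85 -0.72  0.6 ] -0.014
held [ 7.58 -0.13  0.49] [ 1.88891659 -0.37469778 -0.03048377] 26.3833
```

```bash
python3 - <<'E'
from h import *
robot.move_straight(tcp(-.0157,.0455),RF,v=.006);print(force(16),robot.get_state()["time_s"])
robot.move_straight(tcp(-.0125,.0455),RF,v=.008);print(force(4))
robot.move_straight(tcp(-.0085,.048),RF,v=.01);print(force(4),fcoord(robot.get_state()["position"])+[.215,0])
robot.move_straight(tcp(-.0085,.058),RF,v=.02);print(force(4))
robot.move_straight(tcp(-.0085,.095),RF,v=.05);print(force(4),robot.get_state()["time_s"])
for n in ("scene","side"):
    s=cam(n);h=cv2.cvtColor(s["image"],cv2.COLOR_RGB2HSV);m=(abs(h[:,:,0].astype(int)-11)<7)&(h[:,:,1]>140)&(h[:,:,2]>90)
    q=proj(s,np.r_[M-.070*FX+.0018*FY,.040])[0];r,c=np.where(m);k=(abs(c-q[0])<12)&(abs(r-q[1])<12);print(n,q,list(zip(c[k],r[k])))
    print([(np.round(np.array(d["extent"])*[640,400,640,400]).tolist(),round(d["score"],2)) for d in robot.recognise("syringe",n)],proj(s,[np.r_[M-.016*FX,.04],np.r_[M+.002*FX,.035]]).round(1).tolist())
E
```

```text
[ 7.93 -0.14  0.32] 27.1667
[ 1.53 -0.04 -0.99]
[ 0.05 -0.02 -1.16] [-0.00856591  0.00102133]
[ 0.05  0.11 -1.06]
[ 0.22 -0.27 -0.43] 30.4167
scene [357.57775599 224.0887915 ] [(np.int64(356), np.int64(222)), (np.int64(357), np.int64(222)), (np.int64(358), np.int64(222)), (np.int64(355), np.int64(223)), (np.int64(356), np.int64(223)), (np.int64(357), np.int64(223)), (np.int64(358), np.int64(223)), (np.int64(359), np.int64(223)), (np.int64(355), np.int64(224)), (np.int64(356), np.int64(224)), (np.int64(357), np.int64(224)), (np.int64(358), np.int64(224)), (np.int64(359), np.int64(224)), (np.int64(355), np.int64(225)), (np.int64(356), np.int64(225)), (np.int64(357), np.int64(225)), (np.int64(358), np.int64(225)), (np.int64(356), np.int64(226)), (np.int64(357), np.int64(226)), (np.int64(357), np.int64(227)), (np.int64(358), np.int64(227))]
[([366.0, 219.0, 17.0, 17.0], 0.53)] [[370.8, 216.0], [374.8, 214.6]]
side [279.93805583 190.0579978 ] [(np.int64(279), np.int64(189)), (np.int64(280), np.int64(189)), (np.int64(281), np.int64(189)), (np.int64(282), np.int64(189)), (np.int64(279), np.int64(190)), (np.int64(280), np.int64(190)), (np.int64(281), np.int64(190)), (np.int64(282), np.int64(190)), (np.int64(283), np.int64(190)), (np.int64(280), np.int64(191)), (np.int64(281), np.int64(191)), (np.int64(282), np.int64(191))]
[([280.0, 197.0, 9.0, 11.0], 0.48), ([278.0, 301.0, 26.0, 36.0], 0.34)] [[272.1, 200.6], [269.7, 205.3]]
```

```bash
python3 - <<'E'
from h import *
r=down(np.radians(105.7));P=lambda z:[.4611,-.1283,z]
robot.move_straight(P(.09),r,v=.12);robot.hold(.3)
s=cam("wrist");g=dict(np.load("g0.npz"))
c=robot.move_straight(P(.0245),r,v=.05,until_force=6);print(c,robot.get_state()["position"],force(3))
c=robot.move_straight(P(.0222),r,v=.006,until_force=4);print(c,robot.get_state()["position"],force(4),robot.get_state()["time_s"])
s=cam("wrist")
d=np.abs(s["image"].astype(int)-g["image"].astype(int)).sum(2)[0:280,270:370];print("diff",d.mean(),np.percentile(d,99))
for k in (10,60,110): print(s["image"][k,312:328].sum(1).tolist(),g["image"][k,312:328].sum(1).tolist())
E
```

```text
False [ 0.46122878 -0.12837347  0.02475313] [-0.36  0.21 -0.67]
False [ 0.46104978 -0.1282905   0.02214899] [ 0.09 -0.09 -0.9 ] 34.5
diff 5.648571428571429 27.0099999999984
[419, 352, 381, 455, 487, 507, 522, 511, 516, 490, 451, 384, 283, 448, 400, 411] [425, 379, 405, 447, 489, 502, 514, 514, 511, 487, 445, 385, 290, 453, 401, 411]
[410, 411, 389, 437, 488, 509, 518, 528, 516, 496, 454, 393, 314, 403, 396, 400] [408, 411, 395, 451, 495, 512, 521, 520, 517, 488, 455, 386, 306, 411, 400, 406]
[390, 398, 365, 424, 487, 508, 516, 527, 513, 492, 461, 393, 300, 383, 390, 383] [393, 398, 350, 424, 484, 511, 520, 532, 520, 500, 447, 385, 292, 392, 386, 387]
```

```bash
python3 - <<'E'
from h import *
r=down(np.radians(105.7));P=lambda z:[.4611,-.1283,z]
print(robot.move_straight(P(.0217),r,v=.005,until_force=3),force(4))
robot.release();robot.hold(.2)
robot.move_straight(P(.2),r,v=.12)
robot.movep([.45,-.07,.2],r);robot.hold(.3)
a=dict(np.load("w1.npz"));s=cam("wrist");im=s["image"].astype(int)
for I in (a["image"].astype(int),im):
    ye=(I[:,:,0]>150)&(I[:,:,1]>130)&(I[:,:,2]<120);ye[:,:280]=0;ye[:,350:]=0
    q=np.where(ye);print(q[0].min(),q[0].max(),q[1].mean())
cv2.imwrite("pics/w3.png",s["image"][:,:,::-1])
for k in (28,31,33,36,60,120): print(im[k,309:323].sum(1).tolist())
for n in ("scene","side"):
    s=cam(n);h=cv2.cvtColor(s["image"],cv2.COLOR_RGB2HSV);m=(abs(h[:,:,0].astype(int)-11)<7)&(h[:,:,1]>140)&(h[:,:,2]>90)
    q=proj(s,np.r_[M-.070*FX+.0018*FY,.040])[0];rr,c=np.where(m);k=(abs(c-q[0])<12)&(abs(rr-q[1])<12);print(n,q,c[k].mean(),rr[k].mean(),k.sum())
print(robot.get_state()["time_s"])
E
```

```text
False [-0.25  0.89  5.29]
204 274 314.2324037184595
205 273 315.63793103448273
[421, 394, 396, 411, 399, 396, 415, 411, 438, 436, 421, 423, 418, 437]
[400, 431, 430, 442, 418, 436, 402, 393, 403, 379, 401, 419, 432, 447]
[429, 414, 388, 459, 520, 542, 506, 391, 381, 385, 408, 403, 424, 409]
[420, 411, 345, 439, 525, 543, 505, 385, 383, 394, 390, 410, 405, 397]
[443, 428, 416, 490, 520, 547, 513, 414, 414, 407, 394, 377, 390, 402]
[440, 429, 461, 391, 472, 538, 547, 455, 316, 458, 476, 471, 479, 462]
scene [357.57775599 224.0887915 ] 356.9 224.0 20
side [279.93805583 190.0579978 ] 280.8333333333333 189.91666666666666 12
38.875
```

```bash
python3 -c "
from station import robot
print(robot.sign_off())"
```

```text
the job is handed in; nothing more can be done
None
```

The job is handed in at about 39 s on the robot's clock: the syringe was drawn out, held against the red stop at about 8 N, and left lying there, and the pick is back in its blue cradle to within about 1 mm and 0.6° (`grasp()` gripped at 30 N, not the advised 60 N; the pick's level under the pull was not measured).

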